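# Stand the drained spot plates in their rack

## Robot

A 6-joint arm with a two-finger parallel gripper is mounted at the origin on the work surface. World frame = base frame: x ahead of the robot, y to its left, z up, the work surface at z = 0. Lengths are in mm, angles in rad, forces in N, time in s.
With the tool pointing down it reaches from about 400 to 925 mm from the base axis. Payload 12.5 kg.
Tool frame: the origin (TCP) lies midway between the tips of the shut fingers; the grasp point (between the pads) lies 19 mm behind it; z points along the fingers, y is the line along which they close (so a half turn about z gives the same grasp; the last joint's range is limited). The gripper opens to 95 mm and grips with 3 to 60 N. Pads are 20 mm wide; open, the fingers measure 119 mm over their backs; the gripper's body (75 mm by 180 mm) begins 59 mm behind the grasp point.
Start: joints at [-0.106, 0.491, 1.559, -0, 1.092, -0.106], TCP at [625.017, 0.021, 214.661] pointing down, gripper open.
Joint ranges: [-3.1, 3.1], [-0.84, 2.19], [0.05, 2.79], [-1.13, 4.28], [0.06, 2.93], [-2.69, 2.69]. Speed limits (rad/s): [2.22, 2.22, 2.79, 3.14, 3.14, 3.14].

## Interface

Orientations are given as [roll, pitch, yaw] about the fixed x, y, z axes, in that order (R = Rz(yaw) Ry(pitch) Rx(roll)).
In Python, from cell import env gives the robot as it stands.
- The arm moves only by the tool carry_out, never from a script. Its argument "series" is a list of rows, each a list of 4 numbers: the shift along the world's x, y, z normalised to -1 to 1, where 1 is 5 cm, then the turn about the world's z normalised to -1 to 1, where 1 is 6 degrees. In form: [[x, y, z, turn], ...]. A call has exactly 5 rows; each row shifts and turns the commanded pose from where the row before left it; what a row does not reach is not made up. A row lasts 1/10 s, in which the tool goes at most 50 mm and 8.59 degrees, less where a joint would pass 70% of its speed; a pose out of reach is approached as far as the arm can. A call with a number of a shift or a turn outside -1 to 1 is refused whole. A call with a gripper value outside its range is refused whole. "fingers" is the closure, from -1 (fully open) to 1 (shut), set as the call begins (left out, the last holds). The fingers move at their own pace and stop on an object; the grip force is fixed at half the most. Time passes only in rows, so rows that do not move let the fingers close, or fill a call up. It gives the time, the measured TCP pose, the force, the opening and the grip force at its end, in the units of the state.
- env.state(): the state, without advancing time (a new reading comes with each control period).
- env.read_camera(name): name is "scene" or "side" or "wrist"; returns the picture (400x640x3 uint8, red, green, blue); there is no depth.
- env.calibration(name): a dict with "K" (3x3 intrinsics, pixels), "pose" (4x4, takes a point from camera to world coordinates). Camera axes: x right, y down, z forward; pixel columns grow to the right and rows downward; lengths in mm; the calibration is good to about 2 mm. A picture is of the moment at which its call begins: read the wrist's pose just before it. calibration takes no time and is no camera call; for the wrist camera it gives the pose at the moment of the call.
- env.job_done(): hands the job in; it is judged then, once.
Trained networks look in the newest picture that a camera, given by its name, has taken for a name from the list of things; names that differ only in an ending like _2 or _b are one class to them, and where a whole thing is asked for, a point or a joint stands for the part that bears it (a point fixed in the world has none). Each returns a list of dicts, best first, with "conf" (0 to 1); they miss things now and then, are a little off and sometimes report something else, mostly with a low value. They report only what shows in the picture. A call takes as long as a camera call. They do not tell look-alikes from the thing itself.
- env.look_for(camera, label): "position" ([row, column] as shares, 0 to 1, of the picture: columns of its width, rows of its height, amid what is visible of it).
The state is a dict: "t": time; "joints": joint angles; "qvel": joint speeds; "tau": joint torques, N m; "eef_pos": TCP position; "tcp_rot": TCP orientation; "ft_force": force on the tool from outside, world axes, zero at the start; "moment": the same for the moment, N m; "opening": opening from 0.0 (shut) to 1.0 (fully open); "grip_force": force on a finger pad.
Only numpy, scipy, OpenCV 4.12 (cv2) and the standard library are available. Lean on these libraries where they do the work, as an engineer would, in place of code of your own. Each camera call takes 0.05 s, during which the arm holds its last target. There are 200 camera calls.

## Task

The two white porcelain spot plates lying on the sloping wings at either side of the grey steel rack have drained. Gently tip each one up so that it drops fully home and stands upright on edge in the outermost slot at its lower edge, and leave the two plates already standing in the rack and everything else on the bench where they are.

Things in the scene. Friction and masses are not known exactly. Their poses are not given: they have to be found in the camera images.
- rack: Grey steel rack fixed to the bench. Origin: centre of its underside. z up; its 4 slots run along its x and lie side by side along its y (to the robot's left, rack turned up to 30 deg). 100 mm long in x; slots 12 mm wide at y = -39, -13, 13, 39 mm, floors 12 mm above the bench. Three 14 mm walls between slots, 57 mm high; outermost walls (|y| 45 to 51) 42 mm high. A sloping wing at each side.
- slot_left (a point): Middle of the floor of the rack's outermost left slot (y = +39 mm in the rack's frame, 12 mm above the bench); axes as the rack.
- slot_right (a point): Middle of the floor of the rack's outermost right slot (y = -39 mm in the rack's frame, 12 mm above the bench); axes as the rack.
- wing_left (a point): Outer (+y) end of the wing: middle between its two rib ends, at rib-top height, 89 mm above the bench, 85 mm from the rack's middle. The wing is two 8 mm wide ribs at rack x = +-34 mm, open between; their tops slope at 50 degrees down to the outermost rim (42 mm high, 45 mm from the rack's middle).
- wing_right (a point): Outer (-y) end of the wing: middle between its two rib ends, at rib-top height, 89 mm above the bench, 85 mm from the rack's middle. The wing is two 8 mm wide ribs at rack x = +-34 mm, open between; their tops slope at 50 degrees down to the outermost rim (42 mm high, 45 mm from the rack's middle).
- plate_left: White porcelain spot plate, flat slab 92 x 110 x 7 mm, 170 g. Origin: middle of its lower 92 mm edge. Axes: z up the 110 mm length, x along the width, y through the thickness. Lies on the left (+y) wing, rising outwards at 50 deg, lower edge caught in the outermost slot's mouth against the higher wall; top edge 107 mm from the rack's middle, 118 mm above the bench, overhanging the ribs by 24 mm.
- plate_right: White porcelain spot plate, flat slab 92 x 110 x 7 mm, 170 g. Origin: middle of its lower 92 mm edge. Axes: z up the 110 mm length, x along the width, y through the thickness. Lies in the same way, mirrored, on the right (-y) wing.
- stored_left: White porcelain spot plate, flat slab 92 x 110 x 7 mm, 170 g. Origin: middle of its lower 92 mm edge. Axes: z up the 110 mm length, x along the width, y through the thickness. Already stands in the inner left slot (y = +13 mm).
- stored_right: White porcelain spot plate, flat slab 92 x 110 x 7 mm, 170 g. Origin: middle of its lower 92 mm edge. Axes: z up the 110 mm length, x along the width, y through the thickness. Already stands in the inner right slot (y = -13 mm).
- vial_a: Bystander: small brown vial with a white cap, 26 mm across, 45 mm tall, standing before or behind the rack. Origin: centre of its underside.
- vial_b: Bystander: small brown vial with a black cap, 26 mm across, 45 mm tall, standing before or behind the rack. Origin: centre of its underside.
- vial_c: Bystander: small brown vial with a white cap, 26 mm across, 45 mm tall, standing before or behind the rack. Origin: centre of its underside.
- dropper: Bystander: white squeeze bottle with a pointed spout, 54 mm across, 135 mm tall, on the left of the bench. Origin: centre of its underside.
- water: Bystander: clear drinking-water bottle, 62 mm across, 190 mm tall, at the left rear of the bench. Origin: centre of its underside.
- beaker: Bystander: empty glass beaker, 72 mm across, 90 mm tall, on the right of the bench. Origin: centre of its underside.
- marker: Bystander: white marker pen, 14 mm across, 130 mm long, lying on the bench at the robot's right. Origin: middle of the pen's underside.
Things that resemble listed ones, but are neither listed nor needed, are in the scene too. What is shaped like the plate_left but green or orange is not meant.

How it is judged (in metres and radians):
At the end, for the whole second after the job is handed in: Each tipped plate rests in the outermost slot on its side: lower edge under 6 mm above the slot floor, within 9 mm of the slot's middle line and 22 mm of the rack's middle along the slot, within 0.25 rad of upright (the slot's own play is less). Stored plates within 0.25 rad of upright (y of plate_left in the frame of rack between 0.03 and 0.048 m and x of plate_left in the frame of rack between -0.022 and 0.022 m and z of each of plate_left, plate_right in the frame of rack below 0.018 m and angle between each of plate_left, plate_right, stored_left, stored_right's own z axis and vertical below 0.25 rad and linear speed of each of plate_left, plate_right below 0.02 m/s and y of plate_right in the frame of rack between -0.048 and -0.03 m and x of plate_right in the frame of rack between -0.022 and 0.022 m); the robot touches nothing.
It fails at once if a bystander on the bench is shifted by more than 30 mm (distance of any of vial_a, vial_b, vial_c, dropper, water, beaker, marker from where it was at the start of the episode above 0.03 m).
It fails at once if a plate already stored is shifted by more than 20 mm or tipped by more than 0.35 rad (distance of any of stored_left, stored_right from where it was at the start of the episode above 0.02 m or angle between any of stored_left, stored_right's own z axis and vertical above 0.35 rad).
It fails at once if a plate is pushed or squeezed by the robot with more than 45 N (contact force between any of the arm, the fingers and plate_left above 45 N or contact force between any of the arm, the fingers and plate_right above 45 N).
It also fails if it takes over 42 s, if anything falls off the work surface, if the arm or the gripper's body presses on something with over 40 N, if the wrist force passes 120 N, or if a joint passes its speed limit or range.

## Working session

There is one attempt and no reset: what is moved stays moved. The work goes in short steps, Python scripts to look and compute and a tool call to move; the robot and the scene stay as the last step left them, time stands still between calls to the robot, and variables do not carry over. Pictures are saved under pics/ and viewed, at most 10 in all, crops included, and the job is handed in when it is done.

Besides the shell and the picture viewer there is one more tool, called after "Call:" as name([rows], argument=value, ...), one row to a line, values as JSON. carry_out: Moves the arm, as the interface text tells. Its arguments: {"type":"object","properties":{"series":{"type":"array","items":{"type":"array","items":{"type":"number","minimum":-1,"maximum":1}}},"fingers":{"type":"number"}},"required":["series"]}

```bash
ls; mkdir -p pics; python3 - <<'E'
from cell import env
import cv2
for n in ["scene","side"]:
    im=env.read_camera(n); cv2.imwrite(f"pics/{n}0.png",im[:,:,::-1])
    c=env.calibration(n); print(n,c["K"].tolist() if hasattr(c["K"],'tolist') else c["K"]); print(c["pose"])
    for l in ["rack","plate_left","slot_left","slot_right","wing_left","wing_right","vial_a","dropper","beaker","marker","water"]:
        print(l,[(round(d["conf"],2),round(d["position"][1]*640),round(d["position"][0]*400)) for d in env.look_for(n,l)])
print(env.state())
E
```

```text
pics
scene [[482.90308077137547, 0.0, 321.1914660422667], [0.0, 482.90308077137547, 200.12549976338877], [0.0, 0.0, 1.0]]
[[-3.09556418e-01  6.98260698e-01 -6.45450866e-01  1.39146516e+03]
 [ 9.50821120e-01  2.34924933e-01 -2.01864990e-01  2.88967170e+02]
 [ 1.06781124e-02 -6.76196919e-01 -7.36643540e-01  1.06382638e+03]
 [ 0.00000000e+00  0.00000000e+00  0.00000000e+00  1.00000000e+00]]
rack [(0.65, 289, 218)]
plate_left [(0.83, 301, 206), (0.75, 362, 180), (0.59, 361, 227)]
slot_left [(0.94, 290, 219)]
slot_right [(0.78, 292, 217)]
wing_left [(0.79, 286, 214)]
wing_right [(0.79, 287, 215)]
vial_a [(0.6, 327, 197), (0.6, 260, 226)]
dropper [(0.94, 470, 226), (0.26, 287, 217)]
beaker [(0.65, 185, 156)]
marker [(0.67, 230, 166)]
water [(0.89, 477, 259)]
side [[388.57863261840646, 0.0, 314.6823964298209], [0.0, 388.57863261840646, 196.42092271252088], [0.0, 0.0, 1.0]]
[[ 7.92266562e-01 -3.39683104e-01  5.06881726e-01 -1.44405728e+02]
 [-6.09722166e-01 -4.72728751e-01  6.36212549e-01 -8.24657362e+02]
 [ 2.35069120e-02 -8.13106953e-01 -5.81639501e-01  8.21338981e+02]
 [ 0.00000000e+00  0
[... 488 characters left out ...]
9)]
{'t': 1.2, 'joints': array([-1.05594577e-01,  4.90905890e-01,  1.55890964e+00,  1.16322997e-05,
        1.09171237e+00, -1.05585021e-01]), 'qvel': array([-8.05910677e-04, -1.96535575e-04,  1.70487607e-04, -1.47375230e-03,
       -2.74032295e-04,  7.18930542e-05]), 'tau': array([-1.02772545e-03, -6.12480140e+01, -2.58425814e+01,  6.92950934e-02,
        4.45402286e-02,  1.06579219e-05]), 'eef_pos': array([6.25009698e+02, 2.79067282e-02, 2.14653958e+02]), 'tcp_rot': array([ 3.14152717e+00, -3.44142776e-06,  1.57078141e+00]), 'ft_force': array([-0.45388093, -0.49350495,  0.34669759]), 'moment': array([-0.00261603, -0.034657  , -0.00629892]), 'grip_force': 0.0, 'opening': 1.0013427643833546}
```

```bash
python3 - <<'E'
import cv2
a=cv2.imread("pics/scene0.png"); b=cv2.imread("pics/side0.png")
cv2.imwrite("pics/sceneC.png",cv2.resize(a[130:280,200:400],None,fx=4,fy=4,interpolation=cv2.INTER_CUBIC))
cv2.imwrite("pics/sideC.png",cv2.resize(b[150:300,220:420],None,fx=4,fy=4,interpolation=cv2.INTER_CUBIC))
E
```

```text
(no output)
```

View pics/scene0.png

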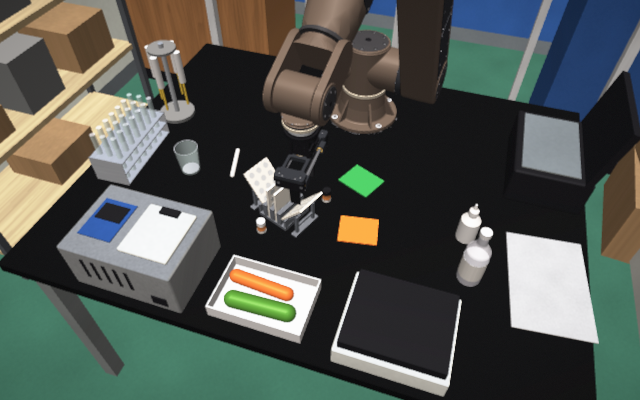

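View pics/sceneC.png

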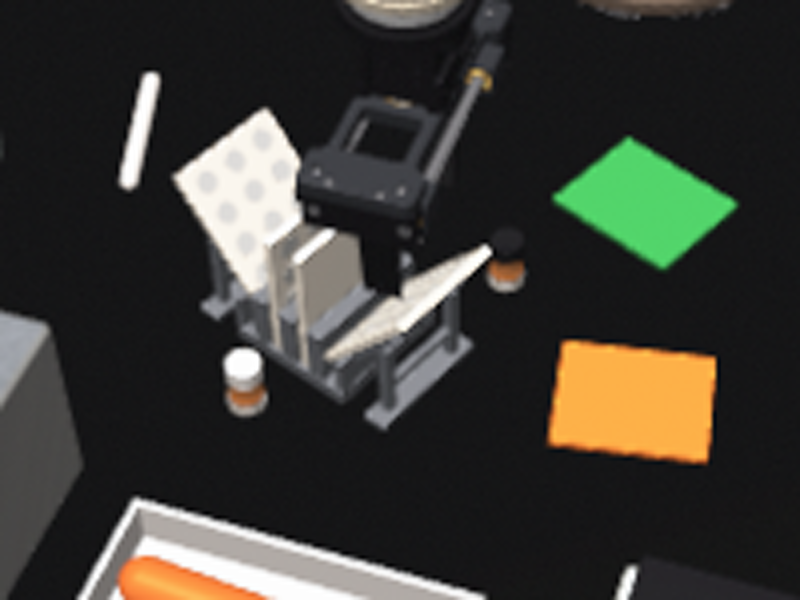

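View pics/sideC.png

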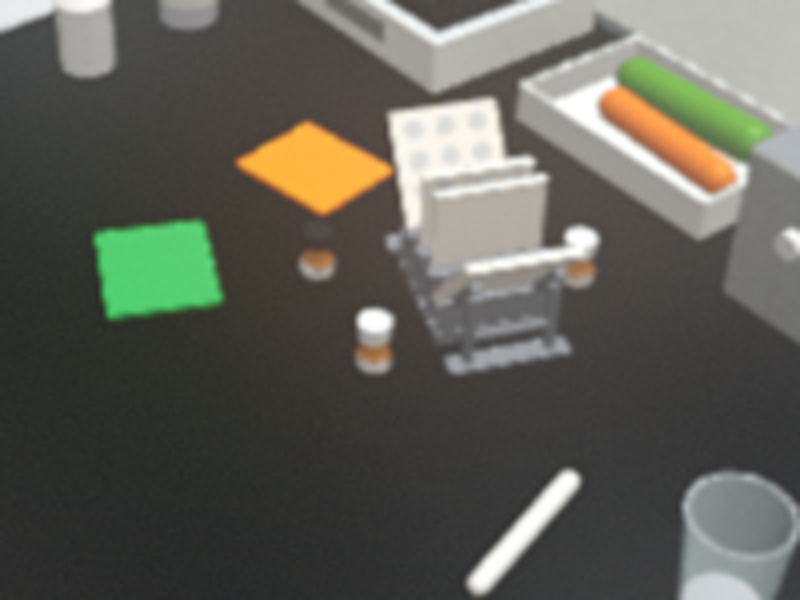

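The scene view shows the right plate's top corners near (244,174) and (266,157), and the left plate's near (322,192) and (301,212). The side view shows the left plate's top at (317,178)–(344,175) and the near stored plate's top at (327,197)–(357,194). The green and orange flat plates are decoys. Next I fit the rack pose to these points.

```bash
cat > fit.py <<'E'
import numpy as np
from scipy.optimize import least_squares
from cell import env
C={n:env.calibration(n) for n in ["scene","side","wrist"]}
def proj(n,P):
    T=np.linalg.inv(np.array(C[n]["pose"])); q=np.array(C[n]["K"])@(T[:3,:3]@P+T[:3,3]); return q[:2]/q[2]
def w(p,P):
    c,s=np.cos(p[2]),np.sin(p[2]); return np.array([p[0]+c*P[0]-s*P[1],p[1]+s*P[0]+c*P[1],P[2]])
def ground(n,u,v,z):
    T=np.array(C[n]["pose"]); d=T[:3,:3]@np.linalg.inv(C[n]["K"])@[u,v,1]; return T[:3,3]+d*(z-T[2,3])/d[2]
E
python3 - <<'E'
from fit import *
obs=[("scene",(-46,104,116),(322.5,191.7)),("scene",(46,104,116),(301.2,212)),
("scene",(46,-102,118),(243.7,174.5)),("scene",(-46,-102,118),(266.2,157.5)),
("side",(-46,102,118),(317.5,178)),("side",(46,102,118),(343.7,175)),
("side",(-46,-13,122),(327.5,197.5)),("side",(46,-13,122),(356.7,193.7)),
("side",(-46,-104,116),(337.5,217.5)),("side",(46,-104,116),(363.7,212.5))]
f=lambda p:np.concatenate([proj(n,w(p,np.array(P,float)))-o for n,P,o in obs])
r=least_squares(f,[650,0,0],x_scale=[10,10,.1],loss="soft_l1")
print(r.x,np.degrees(r.x[2]));print(f(r.x).reshape(-1,2).round(1))
for y in(102,-102):
  for x in (-46,46): print(x,y,w(r.x,np.array([x,y,118.])).round())
for l,u,v,z in [("dropper",470,226,65),("water",477,259,95),("beaker",185,156,45),("blackvial",327,195,40),("white",261,222,40),("dropperside",0,0,0)][:5]: print(l,ground("scene",u,v,z).round())
for d in (20,130): print(w(r.x,np.array([0,d,0.])).round(1),w(r.x,np.array([0,-d,0.])).round(1))
E
```

```text
[ 5.38742112e+02 -9.22473065e+01 -3.77605236e-01] -21.63518633311463
[[-1.   0.9]
 [-2.3  0.1]
 [-0.3  1.2]
 [ 0.3  1. ]
 [-1.   1.1]
 [-1.1  0.5]
 [-0.6  0.3]
 [-1.9 -0.1]
 [-1.4 -0.3]
 [ 1.9 -0.1]]
-46 102 [534.  20. 118.]
46 102 [619. -14. 118.]
-46 -102 [ 458. -170.  118.]
46 -102 [ 544. -204.  118.]
dropper [479. 424.  65.]
water [607. 448.  95.]
beaker [ 457. -450.   45.]
blackvial [470.  18.  40.]
white [ 625. -124.   40.]
[546.1 -73.7   0. ] [ 531.4 -110.8    0. ]
[586.7  28.6   0. ] [ 490.8 -213.1    0. ]
```

Call:
carry_out([
  [-0.14, 0.152, 0, -0.72],
  [-0.14, 0.152, 0, -0.72],
  [-0.14, 0.152, 0, -0.72],
  [-0.14, 0.152, 0, -0.72],
  [-0.14, 0.152, 0, -0.72],
], fingers=0)

```text
t: 1.7
eef_pos: [589.7, 38.3, 214.7]
tcp_rot: [3.141, -0.0, 1.191]
ft_force: [1.1, -0.9, 0.1]
opening: 0.639
grip_force: 0.0
```

Call:
carry_out([
  [0, 0, -0.5, 0],
  [0, 0, -0.5, 0],
  [0, 0, -0.5, 0],
  [0, 0, -0.5, 0],
  [0, 0, -0.4, 0],
])

```text
t: 2.2
eef_pos: [589.7, 38.0, 93.3]
tcp_rot: [-3.141, 0.0, 1.194]
ft_force: [0.7, 0.6, 0.5]
opening: 0.501
grip_force: 0.0
```

```bash
python3 - <<'E'
from cell import env
import cv2,numpy as np
a=env.read_camera("scene");b=env.read_camera("side");c=env.read_camera("wrist")
f=lambda im,s:cv2.resize(im,s,interpolation=cv2.INTER_CUBIC)
im=np.vstack([np.hstack([f(a[130:250,220:380],(400,300)),f(b[150:270,260:420],(400,300))]),np.hstack([f(c,(400,250)),np.zeros((250,400,3),np.uint8)])])
cv2.imwrite("pics/p1.png",im[:,:,::-1]); s=env.state();print(s["t"],s["eef_pos"],s["tcp_rot"],s["ft_force"],s["opening"])
E
```

```text
2.35 [589.64639442  38.01248252  93.99629268] [-3.13975951e+00  6.70851384e-04  1.19376570e+00] [-0.18476467 -0.38224137  0.28552675] 0.501142243949669
```

View pics/p1.png

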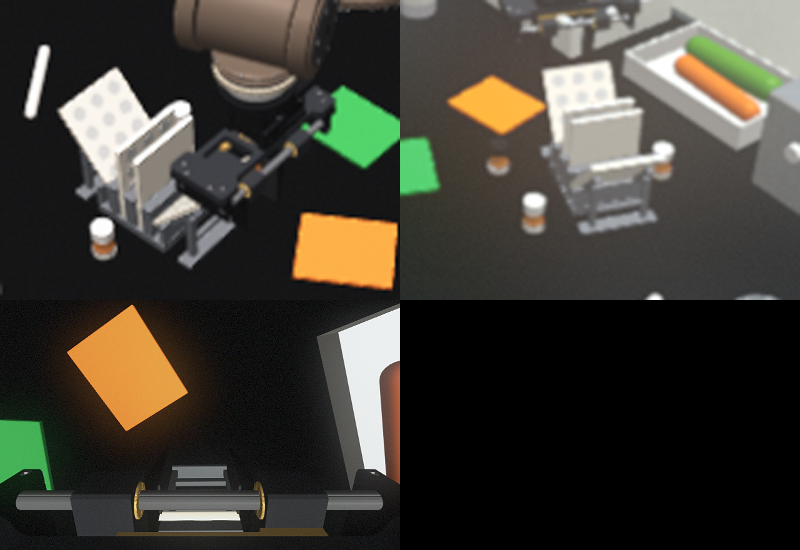

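The left finger pair is lowered outside the left plate, aligned and clear. I push inward in small steps.

Call:
carry_out([
  [-0.037, -0.093, 0, 0],
  [-0.037, -0.093, 0, 0],
  [-0.037, -0.093, 0, 0],
  [-0.037, -0.093, 0, 0],
  [-0.037, -0.093, 0, 0],
])

```text
t: 2.85
eef_pos: [581.0, 14.4, 95.3]
tcp_rot: [3.14, -0.001, 1.194]
ft_force: [1.3, 1.2, 2.8]
opening: 0.497
grip_force: 0.9
```

Call:
carry_out([
  [-0.03, -0.074, 0, 0],
  [-0.03, -0.074, 0, 0],
  [-0.03, -0.074, 0, 0],
  [-0.03, -0.074, 0, 0],
  [-0.03, -0.074, 0, 0],
])

```text
t: 3.35
eef_pos: [573.1, -4.0, 94.6]
tcp_rot: [-3.141, 0.0, 1.194]
ft_force: [0.9, -0.2, 0.2]
opening: 0.498
grip_force: 0.2
```

```bash
cat > snap.py <<'E'
from cell import env
import cv2,numpy as np,sys
a=env.read_camera("scene");b=env.read_camera("side")
f=lambda im,s:cv2.resize(im,s,interpolation=cv2.INTER_CUBIC)
im=np.hstack([f(a[130:250,220:380],(400,300)),f(b[150:270,260:420],(400,300))])
cv2.imwrite("pics/%s.png"%sys.argv[1],im[:,:,::-1]); s=env.state();print(s["t"],s["eef_pos"],s["ft_force"])
E
python3 snap.py p2
```

```text
3.45 [573.00060176  -4.20743068  94.55234288] [-0.18552904 -0.0386642  -0.0439269 ]
```

View pics/p2.png

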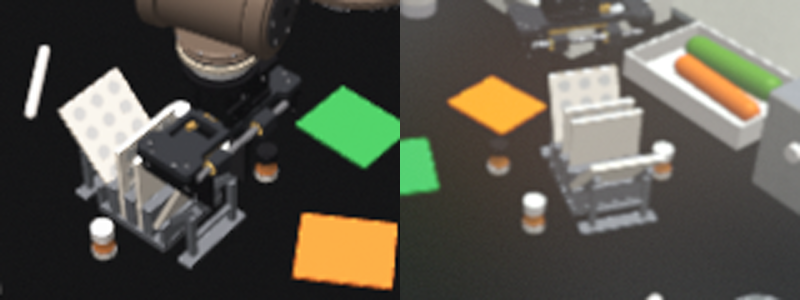

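The plate is tipping up in front of the fingers at low force (its top in the side view now reaches about (585,70)). I keep pushing.

Call:
carry_out([
  [-0.03, -0.074, 0, 0],
  [-0.03, -0.074, 0, 0],
  [-0.03, -0.074, 0, 0],
  [-0.03, -0.074, 0, 0],
  [-0.03, -0.074, 0, 0],
])

```text
t: 3.95
eef_pos: [565.6, -22.6, 94.7]
tcp_rot: [3.142, 0.0, 1.194]
ft_force: [-0.7, 1.0, -0.2]
opening: 0.5
grip_force: 0.0
```

Call:
carry_out([
  [-0.022, -0.056, 0, 0],
  [-0.022, -0.056, 0, 0],
  [-0.022, -0.056, 0, 0],
  [-0.022, -0.056, 0, 0],
  [0, 0, 0, 0],
])

```text
t: 4.45
eef_pos: [561.2, -33.7, 94.7]
tcp_rot: [3.142, 0.0, 1.194]
ft_force: [-0.1, 0.7, -0.3]
opening: 0.501
grip_force: 0.1
```

```bash
python3 snap.py p3
```

```text
4.55 [561.35645038 -33.45568184  94.6526706 ] [ 0.64203958 -0.34613347 -0.19952824]
```

View pics/p3.png

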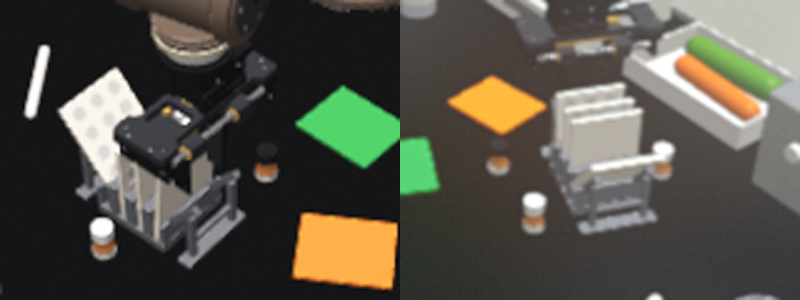

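The left plate now stands level with the stored plates, and the force is near zero. I back off, rise and cross to the right side.

Call:
carry_out([
  [0.074, 0.186, 0, 0],
  [0.074, 0.186, 0, 0],
  [0.074, 0.186, 0, 0],
  [0, 0, 0.5, 0],
  [0, 0, 0.5, 0],
])

```text
t: 5.05
eef_pos: [572.4, -4.3, 144.7]
tcp_rot: [-3.14, 0.0, 1.195]
ft_force: [-0.7, -0.3, 0.7]
opening: 0.5
grip_force: 0.0
```

Call:
carry_out([
  [0, 0, 0.5, 0],
  [0, 0, 0.5, 0],
  [0, 0, 0.4, 0],
  [-0.17, -0.434, 0, 0],
  [-0.17, -0.434, 0, 0],
])

```text
t: 5.55
eef_pos: [555.7, -48.2, 215.3]
tcp_rot: [3.14, -0.0, 1.196]
ft_force: [0.1, -0.3, 0.2]
opening: 0.499
grip_force: 0.0
```

Call:
carry_out([
  [-0.17, -0.434, 0, 0],
  [-0.17, -0.434, 0, 0],
  [-0.17, -0.434, 0, 0],
  [-0.17, -0.434, 0, 0],
  [-0.17, -0.434, 0, 0],
])

```text
t: 6.05
eef_pos: [513.0, -157.5, 214.7]
tcp_rot: [3.141, -0.0, 1.195]
ft_force: [0.1, 0.2, -0.1]
opening: 0.499
grip_force: 0.0
```

Call:
carry_out([
  [-0.17, -0.434, 0, 0],
  [-0.17, -0.434, 0, 0],
  [-0.17, -0.434, 0, 0],
  [0, 0, 0, 0],
  [0, 0, 0, 0],
])

```text
t: 6.55
eef_pos: [487.8, -222.0, 214.6]
tcp_rot: [3.142, -0.0, 1.193]
ft_force: [-0.0, -0.1, 0.1]
opening: 0.501
grip_force: 0.0
```

```bash
python3 snap.py p4
```

```text
6.65 [ 487.91741255 -221.5632239   214.67290898] [-0.22499147 -0.59574115 -0.47443296]
```

View pics/p4.png

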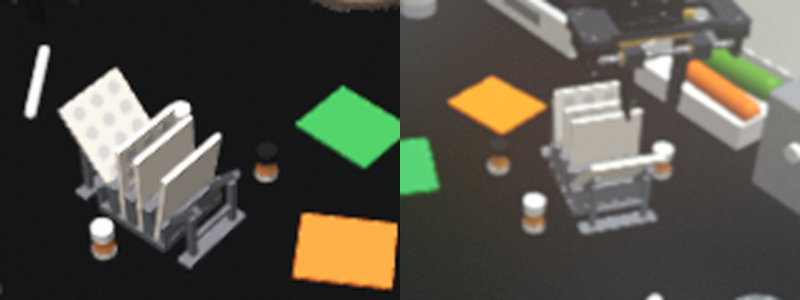

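The left plate stands in its slot, leaning a little outward as slot play allows (I'll check this later). Now the right side.

Call:
carry_out([
  [0, 0, -0.5, 0],
  [0, 0, -0.5, 0],
  [0, 0, -0.5, 0],
  [0, 0, -0.5, 0],
  [0, 0, -0.4, 0],
])

```text
t: 7.15
eef_pos: [487.7, -221.3, 93.4]
tcp_rot: [-3.141, -0.0, 1.195]
ft_force: [1.1, 0.1, 0.5]
opening: 0.499
grip_force: 0.0
```

Call:
carry_out([
  [0.037, 0.093, 0, 0],
  [0.037, 0.093, 0, 0],
  [0.037, 0.093, 0, 0],
  [0.037, 0.093, 0, 0],
  [0.037, 0.093, 0, 0],
])

```text
t: 7.65
eef_pos: [497.2, -199.0, 95.5]
tcp_rot: [3.14, 0.0, 1.194]
ft_force: [0.2, -0.7, 2.0]
opening: 0.502
grip_force: 0.6
```

Call:
carry_out([
  [0.03, 0.074, 0, 0],
  [0.03, 0.074, 0, 0],
  [0.03, 0.074, 0, 0],
  [0.03, 0.074, 0, 0],
  [0.03, 0.074, 0, 0],
])

```text
t: 8.15
eef_pos: [504.3, -180.5, 94.6]
tcp_rot: [-3.142, -0.0, 1.194]
ft_force: [-0.3, -0.3, 0.7]
opening: 0.502
grip_force: 0.1
```

Call:
carry_out([
  [0.03, 0.074, 0, 0],
  [0.03, 0.074, 0, 0],
  [0.03, 0.074, 0, 0],
  [0.03, 0.074, 0, 0],
  [0.03, 0.074, 0, 0],
])

```text
t: 8.65
eef_pos: [511.8, -161.9, 94.7]
tcp_rot: [3.141, -0.0, 1.194]
ft_force: [0.6, 0.1, 0.1]
opening: 0.501
grip_force: 0.0
```

Call:
carry_out([
  [0.022, 0.056, 0, 0],
  [0.022, 0.056, 0, 0],
  [0.022, 0.056, 0, 0],
  [0.022, 0.056, 0, 0],
  [0, 0, 0, 0],
])

```text
t: 9.15
eef_pos: [516.2, -150.8, 94.7]
tcp_rot: [3.142, -0.0, 1.194]
ft_force: [0.6, -0.7, -0.1]
opening: 0.501
grip_force: 0.0
```

```bash
python3 snap.py p5
```

```text
9.25 [ 516.13064645 -151.03384945   94.67348874] [-1.49589688  0.48181803 -0.18699756]
```

View pics/p5.png

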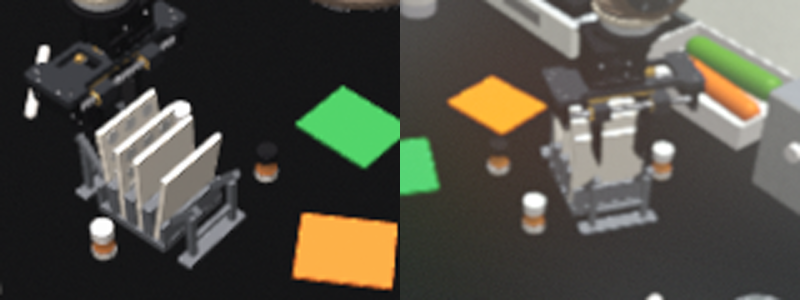

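The right plate stands too. I retreat and check both.

Call:
carry_out([
  [-0.074, -0.186, 0, 0],
  [-0.074, -0.186, 0, 0],
  [-0.074, -0.186, 0, 0],
  [-0.074, -0.186, 0, 0],
  [-0.074, -0.186, 0, 0],
])

```text
t: 9.75
eef_pos: [497.2, -198.7, 94.7]
tcp_rot: [3.142, 0.0, 1.193]
ft_force: [0.6, 0.1, 1.0]
opening: 0.505
grip_force: 0.0
```

Call:
carry_out([
  [-0.2, -0.4, 0.5, 0],
  [-0.2, -0.4, 0.5, 0],
  [-0.2, -0.4, 0.5, 0],
  [-0.2, -0.4, 0.5, 0],
  [0, 0, 0, 0],
])

```text
t: 10.25
eef_pos: [457.4, -280.6, 197.6]
tcp_rot: [3.137, 0.002, 1.191]
ft_force: [1.1, -0.6, -0.4]
opening: 0.503
grip_force: 0.0
```

```bash
python3 - <<'E'
from fit import *
import cv2
f=lambda im,s:cv2.resize(im,s,interpolation=cv2.INTER_CUBIC)
p=[540,-91.5,-.3776]
out=[]
for n,(r,c) in (("scene",(145,240)),("side",(165,300))):
    im=f(env.read_camera(n)[r:r+100,c:c+80],(480,600))
    # expected top-edge at lean 0 (green) and 0.17 outward (red), fully seated
    for s in (1,-1):
      for lean,col in ((0,(0,255,0)),(.17,(255,0,0))):
        pts=[(proj(n,w(p,np.array([x,s*(39+110*np.sin(lean)*1.),12+110*np.cos(lean)])))-(c,r)+.5)*6 for x in(-46,46)]
        cv2.line(im,*[tuple(int(v) for v in q) for q in pts],col,1)
    out.append(im[:,40:440])
cv2.imwrite("pics/p6.png",np.hstack(out)[:,:,::-1]);s=env.state();print(s["t"],s["eef_pos"],s["ft_force"])
E
```

```text
10.35 [ 457.18756714 -278.05666386  194.70034812] [-0.67872442 -0.48695894 -0.54774315]
```

View pics/p6.png

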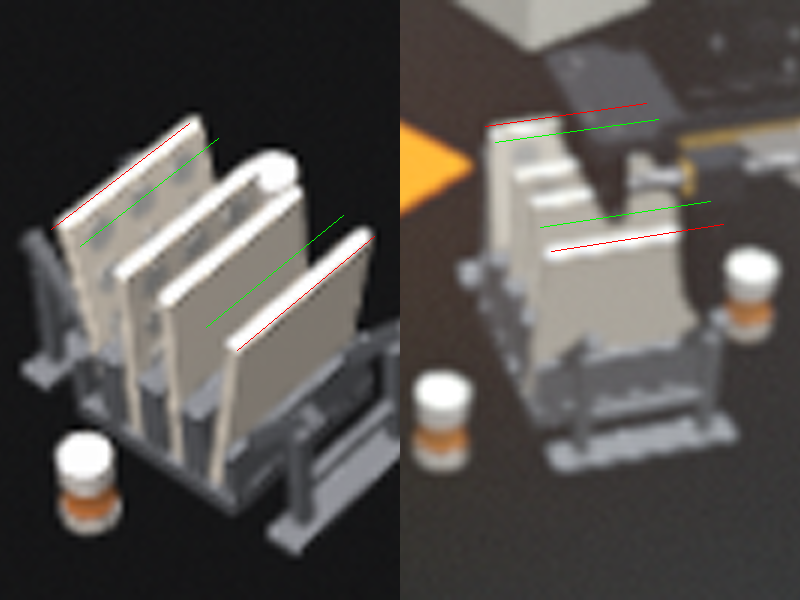

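Both plates match the fully seated position: in both views their top edges lie on the 0.17 rad slot-play line, under the 0.25 limit. The vials have not moved and the arm touches nothing, so I hand in.

```bash
python3 -c "
from cell import env
print(env.job_done())"
```

```text
the job is handed in; nothing more can be done
None
```

I tipped both plates into their outermost slots and handed the job in at about 10 s of the 42 s allowed. In the last pictures both look fully seated, leaning outward by no more than about 0.17 rad (limit 0.25), with the stored plates and vials undisturbed; the hand-in returned no verdict.

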